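Reassemble the two instrument soaking jars

ROBOT

A 6-joint arm with a two-finger parallel gripper is mounted at the origin on the work surface. World frame = base frame: x ahead of the robot, y to its left, z up, the work surface at z = 0. Lengths are in m, angles in rad, forces in N, time in s.
With the tool pointing down it reaches from about 0.375 to 0.975 m from the base axis. Payload 3.8 kg.
Tool frame: the origin (TCP) lies at the very end of the fingers, on their centre line; the grasp point (between the pads) lies 19 mm behind it; y points along the fingers, x is the direction in which the jaws open and shut, and the axes are right-handed (so a half turn about y gives the same grasp; the last joint's range is limited). The gripper opens to 85 mm and grips with 20 to 120 N. Pads are 22 mm wide; open, the fingers measure 114 mm over their backs; the gripper's body (76 mm by 85 mm) begins 54 mm behind the grasp point. The pads swing forward as they close: fully open they stand 13 mm farther back than shut.
Start: joints at [1.21, 0.264, 1.604, -0, 1.274, -0.037], TCP at [0.215, 0.64, 0.231] pointing down, gripper open.
Joint ranges: [-2.63, 2.63], [-0.94, 2.18], [0.31, 2.57], [-1.31, 4.45], [0, 2.66], [-2.55, 2.55]. Speed limits (rad/s): [2.57, 2.57, 3.14, 3.14, 3.14, 3.14].

INTERFACE

Orientations are given as a rotation vector (axis times angle).
In Python, from workcell import bot, cams gives the robot as it stands.
- The arm moves only by the tool play_rows, never from a script. Its argument "motion" is a list of rows, each a list of 2 entries, a list of its own where there are three numbers: the shift along the world's x, y, z normalised to -1 to 1, where 1 is 400 mm, then the turn, a rotation vector about the world's x, y, z normalised to -1 to 1, where 1 is pi/4 rad. In form: [[[tx, ty, tz], [ax, ay, az]], ...]. A call has 1 to 10 rows; each row is the pose to reach, as a shift and turn from the pose commanded when the call began; what a row does not reach only later rows make up. A row lasts 1/8 s, in which the tool goes at most 62.5 mm and 10.7 degrees, less where a joint would pass 70% of its speed; a pose out of reach is approached as far as the arm can. A call with a number of a shift or a turn outside -1 to 1 is refused whole. A call with a gripper value outside its range is refused whole. "gripper" is the closure, from 0 (fully open) to 1 (shut), set as the call begins (left out, the last holds). The fingers move at their own pace and stop on an object; "squeeze" is the grip in N (left out, the last holds). Time passes only in rows, so rows that repeat a pose let the fingers close. It gives the time, the measured TCP pose, the force and the opening at its end, in the units of the state.
- bot.read_state(): the state, without advancing time (a new reading comes with each control period).
- cams.read_camera(name): name is "scene" or "top" or "wrist"; returns (picture, depth): 384x512x3 uint8, red, green, blue; 384x512 float32, m along the optical axis (not along the pixel's ray), 0 where there is no reading.
- cams.calibration(name): a dict with "mtx" (3x3 intrinsics, pixels), "R" (3x3) and "t" (3): a world point X has camera coordinates R X + t; the wrist camera has in their place "tool_from_camera" (4x4, takes a point from camera to tool coordinates, whose origin is the TCP and whose axes are the tool frame's). Camera axes: x right, y down, z forward; pixel columns grow to the right and rows downward; lengths in m; the calibration is good to about 2 mm. A picture is of the moment at which its call begins: read the wrist's pose just before it. calibration takes no time and is no camera call.
- bot.finish_job(): hands the job in, once; it reports no verdict.
Trained networks look in the newest picture that a camera, given by its name, has taken for a name from the list of things; names that differ only in an ending like _2 or _b are one class to them, and where a whole thing is asked for, a point or a joint stands for the part that bears it (a point fixed in the world has none). Each returns a list of dicts, best first, with "conf" (0 to 1); they miss things now and then, are a little off and sometimes report something else, mostly with a low value. They report only what shows in the picture. A call takes as long as a camera call.
- cams.recognise(camera, label): "xyz" ([x, y, z] in m, in the coordinates of the camera as it stood for that picture, good to about 4 mm: the middle of the surface that is visible of it).
- cams.regions_of(camera, label): "mask" (384x512 bool, what is visible of it).
- cams.mark_of(camera, label): "xyz" ([x, y, z] in m, in the coordinates of the camera as it stood for that picture, good to about 4 mm: a listed point, or the origin of a listed thing).
The state is a dict: "time": time; "q": joint angles; "joint_vel": joint speeds; "joint_torque": joint torques, N m; "tool_pos": TCP position; "tcp_rot": TCP orientation; "wrist_force": force on the tool from outside, world axes, zero at the start; "torque": the same for the moment, N m; "width": opening from 0.0 (shut) to 1.0 (fully open).
Only numpy, scipy, OpenCV 4.12 (cv2) and the standard library are available. Lean on these libraries where they do the work, as an engineer would, in place of code of your own. Each camera call takes 0.05 s, during which the arm holds its last target.

TASK

Put the two washed instrument jars back together where they stand: first lower the large basket into the large jar and the small basket into the small jar, flat on the floor of the jar, then set on each jar its own lid, properly seated and level. Lower the pieces into place rather than dropping them, keep the jars upright, and leave the gallipot, the tape roll and the sample pot where they are.

Things in the scene. Friction and masses are not known exactly. Their poses are not given: they have to be found in the camera images.
- large_jar: The larger open steel jar, upright, loose, about 450 g: 106 mm outside diameter, 98 mm inside, 80 mm tall, floor 5 mm thick. Round: yaw does not matter. Origin: centre of its underside, z up.
- small_jar: The smaller open steel jar, upright, loose, about 300 g: 82 mm outside diameter, 74 mm inside, 70 mm tall, floor 5 mm thick. Round: yaw does not matter. Origin: centre of its underside, z up.
- large_basket: The larger perforated steel basket, upright, about 110 g: round dish 84 mm across, 28 mm tall, foot bevelled, with a central post: 8 mm rod, then a cylindrical grip 16 mm in diameter from 42 to 60 mm above the origin. Goes into the large jar with 7 mm to spare all round, underside on the jar's floor, the grip then ending 15 mm below the rim. Origin: centre of its underside, z up.
- small_basket: The smaller perforated steel basket, upright, about 70 g: round dish 62 mm across, 20 mm tall, foot bevelled, with a central post: 8 mm rod, then a cylindrical grip 16 mm in diameter from 32 to 50 mm above the origin. Goes into the small jar with 6 mm to spare all round, underside on the jar's floor, the grip then ending 15 mm below the rim. Origin: centre of its underside, z up.
- large_lid: The larger round steel lid, right way up, about 150 g: disc 110 mm across, top 16 mm above the origin; under it a tapered plug 10 mm deep, 76 mm across below, 90 mm above; black knob 20 mm in diameter from 30 to 46 mm above the origin. Seated, the disc rests on the large jar's rim, origin 10 mm below the rim, plug 4 mm clear all round. Origin: centre of its underside, z up.
- small_lid: The smaller round steel lid, right way up, about 100 g: disc 86 mm across, top 16 mm above the origin; under it a tapered plug 10 mm deep, 54 mm across below, 66 mm above; black knob 20 mm in diameter from 30 to 46 mm above the origin. Seated, the disc rests on the small jar's rim, origin 10 mm below the rim, plug 4 mm clear all round. Origin: centre of its underside, z up.
- gallipot: Bystander, to be left alone: small open steel bowl, 72 mm across, 42 mm tall, loose. Origin at the centre of its underside.
- tape_roll: Bystander, to be left alone: roll of paper tape lying flat, 72 mm across, 25 mm tall, open 37 mm hole, loose. Origin at the centre of its underside.
- sample_pot: Bystander, to be left alone: clear sample pot with a white screw cap, 56 mm across, 62 mm tall, standing upright, loose. Origin at the centre of its underside.

How it is judged:
By the outcome, as a careful person would: the job done as asked, in the order asked, and still so for the second after the job is handed in, with the robot touching nothing.
It also fails if it takes over 141 s, if anything falls off the work surface, if the arm or the gripper's body presses on something with over 40 N, if the wrist force passes 120 N, or if a joint passes its speed limit or range.

## Working session

There is one attempt and no reset: what is moved stays moved. The work goes in short steps, Python scripts to look and compute and a tool call to move; the robot and the scene stay as the last step left them, time stands still between calls to the robot, and variables do not carry over. Pictures are saved under pics/ and viewed, and the job is handed in when it is done.

Besides the shell and the picture viewer there is one more tool, called after "Emit:" as name([rows], argument=value, ...), one row to a line, values as JSON. play_rows: Moves the arm, as the interface text tells. Its arguments: {"type":"object","properties":{"motion":{"type":"array","items":{"type":"array"}},"gripper":{"type":"number"},"squeeze":{"type":"number"}},"required":["motion"]}

```bash
mkdir -p pics; ls; cat > h.py <<'E'
import numpy as np, cv2
from workcell import bot, cams
def save(n,f):
    p,d=cams.read_camera(n); cv2.imwrite('pics/'+f,p[:,:,::-1]); return p,d
def w(n,x):
    c=cams.calibration(n); return np.array(c['R']).T@(np.array(x)-np.array(c['t']))
E
python3 - <<'E'
from h import *
print(bot.read_state())
for n in('scene','top','wrist'):
    save(n,n+'0.png'); c=cams.calibration(n); print(n,c)
    if n!='wrist':
        for l in 'large_jar small_jar large_basket small_basket large_lid small_lid gallipot tape_roll sample_pot'.split():
            print(l,[(np.round(w(n,r['xyz']),4).tolist(),round(r['conf'],2)) for r in cams.mark_of(n,l)[:3]])
print(bot.read_state()['time'])
E
```

```text
pics
{'time': 0.0, 'q': array([ 1.21010897e+00,  2.64759786e-01,  1.60537367e+00, -4.35310800e-06,
        1.27371052e+00, -3.69026886e-02]), 'joint_vel': array([-1.04813347e-03,  2.08618961e-04,  1.30607588e-03, -6.25123697e-04,
        3.42896370e-05,  3.12650491e-03]), 'joint_torque': array([-9.36014985e-04, -5.15103364e+01, -3.67319119e+01, -3.34418701e-05,
        1.26480989e-02, -2.09196662e-05]), 'tool_pos': array([0.21450129, 0.63923629, 0.22995774]), 'tcp_rot': array([-1.34643745, -0.96608278,  0.96918621]), 'wrist_force': array([-0.08888287,  0.33873977, -0.04547175]), 'torque': array([-0.02047971, -0.01091786,  0.03679843]), 'width': 1.000635722363076}
scene {'mtx': array([[444.44538628,   0.        , 262.46123142],
       [  0.        , 444.44538628, 190.63021106],
       [  0.        ,   0.        ,   1.        ]]), 'R': array([[-0.83160627,  0.55530589, -0.0081467 ],
       [ 0.38455476,  0.5651881 , -0.72984933],
       [-0.40068522, -0.61008013, -0.6835595 ]]), 't': array([ 0.46529903, -0.17904488,  1.47192817])}
large_jar [([0.6422, 0.1057, -0.0019], 0.83)]
small_jar
[... 1056 characters left out ...]
, -0.3247, 0.0007], 0.58)]
gallipot [([0.5081, -0.1628, 0.0023], 0.77)]
tape_roll [([0.4583, -0.0063, 0.0011], 0.76)]
sample_pot [([0.5116, 0.1631, -0.0006], 0.65)]
wrist {'mtx': array([[345.78095905,   0.        , 258.12014799],
       [  0.        , 345.78095905, 191.34714072],
       [  0.        ,   0.        ,   1.        ]]), 'tool_from_camera': array([[ 9.99999977e-01, -1.24662281e-04, -1.75514545e-04,
         1.64884038e-03],
       [ 1.25920724e-04, -3.22567224e-01,  9.46546549e-01,
        -1.42553049e-01],
       [-1.74613891e-04, -9.46546549e-01, -3.22567201e-01,
         8.31330464e-02],
       [ 0.00000000e+00,  0.00000000e+00,  0.00000000e+00,
         1.00000000e+00]])}
1.05
```

View pics/scene0.png

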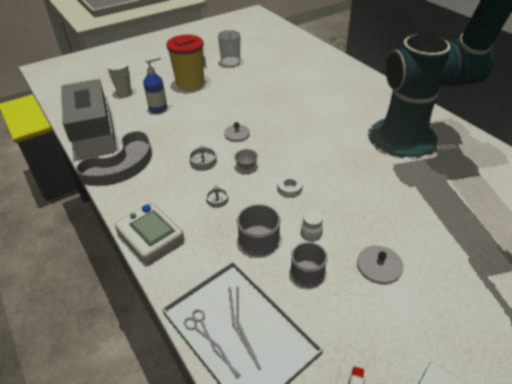

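View pics/top0.png

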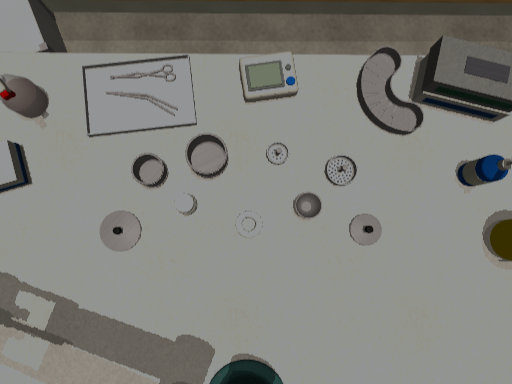

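View pics/wrist0.png

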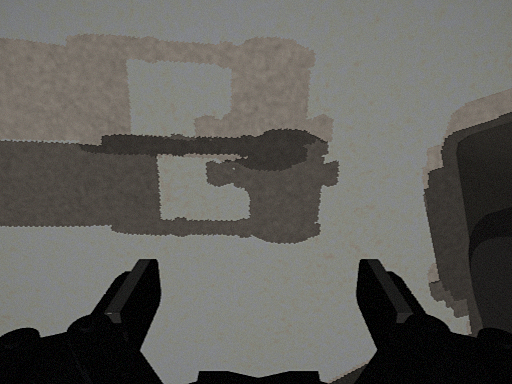

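The scene view shows the large jar at (258,228), the small jar at (308,263), the large lid at (380,262), the baskets at (203,157) and (217,196), and the small lid at (237,132). The top view agrees, and the wrist view shows only empty table. Next I refine the positions from the depth images.

```bash
cat >> h.py <<'E'
from scipy.optimize import least_squares
from scipy.spatial.transform import Rotation as Ro
def pose(n):
    c=cams.calibration(n)
    if n=='wrist':
        s=bot.read_state(); T=np.eye(4);T[:3,:3]=Ro.from_rotvec(s['tcp_rot']).as_matrix();T[:3,3]=s['tool_pos']
        return T@np.array(c['tool_from_camera']),np.array(c['mtx'])
    T=np.eye(4);T[:3,:3]=np.array(c['R']).T;T[:3,3]=-T[:3,:3]@np.array(c['t']);return T,np.array(c['mtx'])
def cloud(n,d=None,P=None):
    T,K=P if P else pose(n)
    if d is None: p,d=cams.read_camera(n)
    v,u=np.mgrid[:384,:512]
    X=np.stack([(u-K[0,2])/K[0,0]*d,(v-K[1,2])/K[1,1]*d,d],-1)@T[:3,:3].T+T[:3,3]
    X[d==0]=np.nan
    return X
def circ(p,r=None):
    if r: f=lambda a:np.hypot(p[:,0]-a[0],p[:,1]-a[1])-r; x0=[*np.median(p,0)[:2]]
    else: f=lambda a:np.hypot(p[:,0]-a[0],p[:,1]-a[1])-a[2]; x0=[*np.median(p,0)[:2],.04]
    return least_squares(f,x0,loss='soft_l1',f_scale=.002).x
O={'large_jar':(.641,.1065,.08,.053),'small_jar':(.60,.2577,.07,.041),'large_basket':(.610,-.261,.06,.042),'small_basket':(.657,-.09,.05,.031),'large_lid':(.443,.3375,.046,.055),'small_lid':(.445,-.3255,.046,.043)}
E
python3 - <<'E'
from h import *
for n in('scene','top'):
    X=cloud(n)
    for l,(x,y,h,r) in O.items():
        m=(np.hypot(X[...,0]-x,X[...,1]-y)<r+.012)
        p=X[m]; z=p[:,2]
        near=X[(np.hypot(X[...,0]-x,X[...,1]-y)<r+.05)&(np.hypot(X[...,0]-x,X[...,1]-y)>r+.025)]
        out=[n,l,'table',round(np.nanmedian(near[:,2]),4),'top',np.round(np.percentile(z,[90,97,99.5]),4)]
        if 'jar' in l:
            q=p[z>h-.006]; out+=['rim mid-bbox',np.round((q.min(0)+q.max(0))[:2]/2,4),np.round((q.max(0)-q.min(0))[:2],3),len(q),np.round(circ(q[:,:2]),4)]
        else:
            q=p[z>h-.012]; out+=['grip',len(q),np.round(q.mean(0),4)]
            if 'lid' in l: q=p[(z>.009)&(z<.024)]
            else:
                hh=.028 if 'large' in l else .02
                q=p[(abs(z-hh)<.004)&(np.hypot(p[:,0]-x,p[:,1]-y)>.6*r)]
            out+=['disc',len(q),np.round(q[:,2].mean(),4),np.round((q.min(0)+q.max(0))[:2]/2,4),np.round((q.max(0)-q.min(0))[:2],3),np.round(q[:,:2].mean(0),4)]
        print(*out)
print(bot.read_state()['time'])
T,K=pose('wrist');print(T)
E
```

```text
scene large_jar table 0.0001 top [0.0764 0.0802 0.0822] rim mid-bbox [0.6426 0.1063] [0.106 0.106] 292 [0.6427 0.1066 0.0509]
scene small_jar table -0.0 top [0.0676 0.0703 0.072 ] rim mid-bbox [0.6037 0.2588] [0.083 0.084] 271 [0.6034 0.2595 0.039 ]
scene large_basket table 0.0 top [0.0276 0.0524 0.0614] grip 30 [ 0.611  -0.2546  0.056 ] disc 87 0.0269 [ 0.6099 -0.257 ] [0.084 0.086] [ 0.6108 -0.2537]
scene small_basket table -0.0 top [0.0208 0.0485 0.0512] grip 32 [ 0.6591 -0.0822  0.0473] disc 73 0.019 [ 0.6574 -0.0833] [0.061 0.062] [ 0.6587 -0.0808]
scene large_lid table -0.0 top [0.0165 0.0382 0.0466] grip 65 [0.446  0.341  0.0433] disc 1206 0.0142 [0.4429 0.3397] [0.109 0.108] [0.4468 0.3427]
scene small_lid table -0.0 top [0.0182 0.0433 0.0474] grip 31 [ 0.4496 -0.3191  0.0422] disc 278 0.0142 [ 0.4483 -0.3203] [0.084 0.082] [ 0.4517 -0.3164]
top large_jar table 0.0001 top [0.0774 0.0809 0.0826] rim mid-bbox [0.6392 0.1048] [0.108 0.109] 264 [0.6383 0.1047 0.0511]
top small_jar table 0.0001 top [0.0684 0.0712 0.0733] rim mid-bbox [0.5996 0.2578] [0.085 0.083] 210 [0.5994 0.257
[... 195 characters left out ...]
op [0.0197 0.0479 0.0517] grip 32 [ 0.6534 -0.0853  0.049 ] disc 79 0.0196 [ 0.6536 -0.0855] [0.062 0.058] [ 0.6545 -0.0853]
top large_lid table 0.0002 top [0.0171 0.02   0.0476] grip 52 [0.4409 0.3376 0.045 ] disc 1250 0.0145 [0.4406 0.3388] [0.107 0.108] [0.4401 0.3383]
top small_lid table 0.0003 top [0.0171 0.0434 0.0483] grip 51 [ 0.4448 -0.3204  0.0447] disc 723 0.0144 [ 0.4451 -0.3224] [0.084 0.085] [ 0.4448 -0.3213]
1.15
[[ 3.18306691e-01  8.97330695e-01  3.05742496e-01  1.36469686e-01]
 [ 9.47987779e-01 -3.01247550e-01 -1.02806053e-01  6.67911695e-01]
 [-1.46849267e-04  3.22564005e-01 -9.46547643e-01  3.73850658e-01]
 [ 0.00000000e+00  0.00000000e+00  0.00000000e+00  1.00000000e+00]]
```

Emit:
play_rows([
  [[0.9,-0.95,0.12],[0,0,-0.95]],
  [[0.9,-0.95,0.12],[0,0,-0.95]],
  [[0.9,-0.95,0.12],[0,0,-0.95]],
  [[0.9,-0.95,0.12],[0,0,-0.95]],
  [[0.9,-0.95,0.12],[0,0,-0.95]],
  [[0.9,-0.95,0.12],[0,0,-0.95]],
  [[0.9,-0.95,0.12],[0,0,-0.95]],
  [[0.9,-0.95,0.12],[0,0,-0.95]],
  [[0.9,-0.95,0.12],[0,0,-0.95]],
  [[0.9,-0.95,0.12],[0,0,-0.95]],
], gripper=0.5, squeeze=30)

```text
time: 2.4
tool_pos: [0.5762, 0.2582, 0.2795]
tcp_rot: [-1.536, -0.39, 0.389]
wrist_force: [0.2, -0.5, 0.3]
width: 0.499
```

Emit:
play_rows([
  [[0.11,-0.12,0],[0,0,-0.634]],
  [[0.11,-0.12,0],[0,0,-0.634]],
  [[0.11,-0.12,0],[0,0,-0.634]],
  [[0.11,-0.12,0],[0,0,-0.634]],
  [[0.11,-0.12,0],[0,0,-0.634]],
])

```text
time: 3.02
tool_pos: [0.6182, 0.2128, 0.2792]
tcp_rot: [-1.571, -0.005, 0.005]
wrist_force: [-1.0, -0.4, 0.7]
width: 0.499
```

```bash
cat >> h.py <<'E'
def wlook(f,labels):
    P=pose('wrist'); p,d=save('wrist',f); X=cloud('wrist',d,P); s=bot.read_state()
    print('tcp',np.round(s['tool_pos'],4),'R',np.round(Ro.from_rotvec(s['tcp_rot']).as_matrix(),3).tolist())
    from itertools import product
    for l in labels:
        x,y,h,r=O[l]
        D=np.hypot(X[...,0]-x,X[...,1]-y); p=X[D<r+.015]; z=p[:,2]
        near=X[(D>r+.025)&(D<r+.05)]
        out=[l,'table',np.round(np.nanmedian(near[:,2]),4),'top',np.round(np.percentile(z,[97,99.5]),4)]
        q=p[(z>h-.007)&(z<h+.01)]
        if 'jar' in l: q2=q
        else:
            out+=['grip',len(q),np.round(q.mean(0),4),np.round((q.min(0)+q.max(0))[:2]/2,4)]
            hh={'lid':.016}.get(l[-3:],.028 if 'large' in l else .02)
            q2=p[(abs(z-hh)<.005)&(np.hypot(p[:,0]-x,p[:,1]-y)>.5*r)]
        out+=['circle',len(q2),np.round(q2[:,2].mean(),4),'bbox',np.round((q2.min(0)+q2.max(0))[:2]/2,4),np.round((q2.max(0)-q2.min(0))[:2],3),'fit',np.round(circ(q2[:,:2]),4)]
        print(*out)
    for l in labels:
        print(l,[(np.round(P[0][:3,:3]@np.array(r['xyz'])+P[0][:3,3],4).tolist(),round(r['conf'],2)) for r in cams.mark_of('wrist',l)[:2]])
    return X
E
python3 -c "
from h import *
wlook('w1.png',['large_jar','small_jar'])"
```

```text
tcp [0.6183 0.2127 0.2793] R [[1.0, -0.0, -0.006], [0.006, 0.0, 1.0], [-0.0, -1.0, 0.0]]
large_jar table 0.0001 top [0.0802 0.081 ] circle 1352 0.0782 bbox [0.6423 0.1076] [0.108 0.108] fit [0.6421 0.1079 0.0509]
small_jar table 0.0011 top [0.3601 0.3618] circle 1426 0.0684 bbox [0.6027 0.2593] [0.084 0.085] fit [0.6031 0.2601 0.0391]
large_jar [([0.6404, 0.1048, -0.0046], 0.86)]
small_jar [([0.6043, 0.2605, -0.0001], 0.82)]
```

View pics/w1.png

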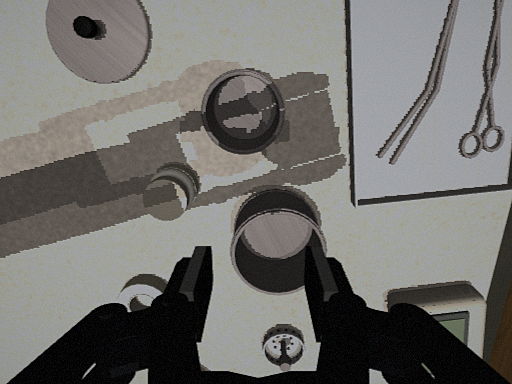

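The wrist picture shows the large jar at (280,240), the small jar at (243,110) and the large lid at (97,38). Its jar positions agree with the scene camera to within 1–2 mm. Now to the baskets.

Emit:
play_rows([
  [[0.03,-0.98,0],[0,0,0]],
  [[0.03,-0.98,0],[0,0,0]],
  [[0.03,-0.98,0],[0,0,0]],
  [[0.03,-0.98,0],[0,0,0]],
  [[0.03,-0.98,0],[0,0,0]],
  [[0.03,-0.98,0],[0,0,0]],
  [[0.03,-0.98,0],[0,0,0]],
  [[0.03,-0.98,0],[0,0,0]],
  [[0.03,-0.98,0],[0,0,0]],
])

```text
time: 4.3
tool_pos: [0.6308, -0.1784, 0.2792]
tcp_rot: [-1.57, -0.003, 0.004]
wrist_force: [-0.2, 1.4, -0.2]
width: 0.502
```

```bash

python3 -c "
from h import *
wlook('w2.png',['large_basket','small_basket','small_lid'])"
```

```text
tcp [ 0.6309 -0.1781  0.2793] R [[1.0, -0.0, -0.005], [0.005, 0.001, 1.0], [-0.0, -1.0, 0.001]]
large_basket table 0.0007 top [0.0504 0.0605] grip 155 [ 0.6098 -0.2559  0.0592] [ 0.6096 -0.2567] circle 639 0.0271 bbox [ 0.6099 -0.2569] [0.083 0.084] fit [ 0.6098 -0.2566  0.0402]
small_basket table 0.3162 top [0.0489 0.0506] grip 201 [ 0.6573 -0.0844  0.0497] [ 0.6576 -0.0843] circle 523 0.0197 bbox [ 0.6577 -0.0844] [0.06  0.062] fit [ 0.6574 -0.0844  0.0291]
small_lid table -0.0 top [0.0445 0.0466] grip 209 [ 0.4497 -0.3194  0.0449] [ 0.4487 -0.3206] circle 2071 0.0138 bbox [ 0.4485 -0.3215] [0.085 0.086] fit [ 0.4472 -0.3228  0.0338]
large_basket [([0.6109, -0.2604, 0.0012], 0.91)]
small_basket [([0.6532, -0.0824, 0.0006], 0.61)]
small_lid [([0.4475, -0.3203, 0.0037], 0.84)]
```

View pics/w2.png

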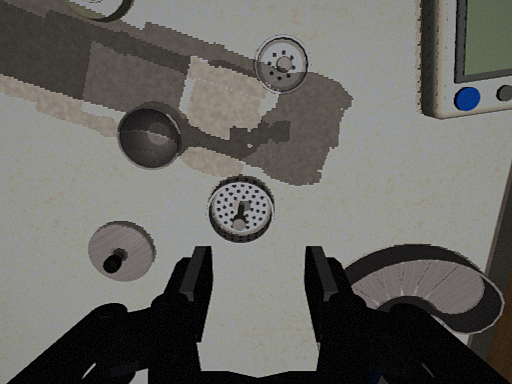

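The wrist view shows the large basket at (240,210), the small basket at (282,63) and the small lid at (120,252), with the gallipot at (150,135). Heights agree with the text. I'll grasp the large basket.

Emit:
play_rows([
  [[-0.0525,-0.196,-0.1],[0,0,0]],
  [[-0.0525,-0.196,-0.1],[0,0,0]],
  [[-0.0525,-0.196,-0.3],[0,0,0]],
  [[-0.0525,-0.196,-0.45],[0,0,0]],
  [[-0.0525,-0.196,-0.5],[0,0,0]],
  [[-0.0525,-0.196,-0.55],[0,0,0]],
  [[-0.0525,-0.196,-0.6125],[0,0,0]],
  [[-0.0525,-0.196,-0.6125],[0,0,0]],
  [[-0.0525,-0.196,-0.6125],[0,0,0]],
], gripper=0.55)

```text
time: 5.62
tool_pos: [0.6112, -0.2588, 0.0361]
tcp_rot: [-1.572, -0.005, 0.001]
wrist_force: [-0.4, -0.2, 1.4]
width: 0.448
```

```bash

python3 -c "
from h import *
save('wrist','w3.png')
s=bot.read_state();print(s['tool_pos'],s['wrist_force'],s['width'])"
```

```text
[ 0.61142061 -0.25897682  0.03647615] [ 0.25258376 -0.35481437 -0.06803564] 0.4472307646637371
```

View pics/w3.png

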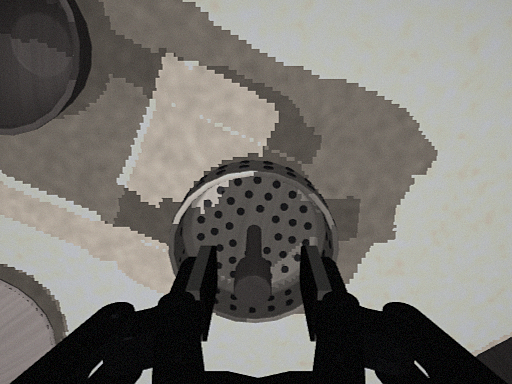

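The grip stands between the pads at (255,275), about 2 mm off centre. I'll trim that and close.

Emit:
play_rows([
  [[-0.004,0.006,-0.005],[0,0,0]],
  [[-0.004,0.006,-0.005],[0,0,0]],
])

```text
time: 5.92
tool_pos: [0.6084, -0.256, 0.033]
tcp_rot: [-1.571, -0.003, 0.002]
wrist_force: [-1.2, 0.5, 0.0]
width: 0.45
```

Emit:
play_rows([
  [[0,0,0],[0,0,0]],
  [[0,0,0],[0,0,0]],
  [[0,0,0],[0,0,0]],
  [[0,0,0],[0,0,0]],
  [[0,0,0],[0,0,0]],
  [[0,0,0],[0,0,0]],
], gripper=1, squeeze=40)

```text
time: 6.68
tool_pos: [0.6084, -0.2562, 0.0326]
tcp_rot: [-1.571, -0.003, 0.002]
wrist_force: [0.2, 0.8, 3.4]
width: 0.172
```

Emit:
play_rows([
  [[0,0,0.03],[0,0,0]],
  [[0,0,0.1],[0,0,0]],
  [[0,0,0.25],[0,0,0]],
  [[0,0,0.35],[0,0,0]],
  [[0,0,0.35],[0,0,0]],
  [[0,0,0.35],[0,0,0]],
])

```text
time: 7.42
tool_pos: [0.6075, -0.2558, 0.1717]
tcp_rot: [-1.57, -0.001, 0.003]
wrist_force: [-0.7, 0.7, -1.9]
width: 0.166
```

```bash

python3 -c "
from h import *
save('wrist','w4.png');save('scene','s4.png')
s=bot.read_state();print(s['tool_pos'],s['wrist_force'],s['width'])"
```

```text
[ 0.6066079  -0.25540444  0.16989139] [ 0.76924698  0.03722596 -1.14250355] 0.17172560950585042
```

View pics/w4.png

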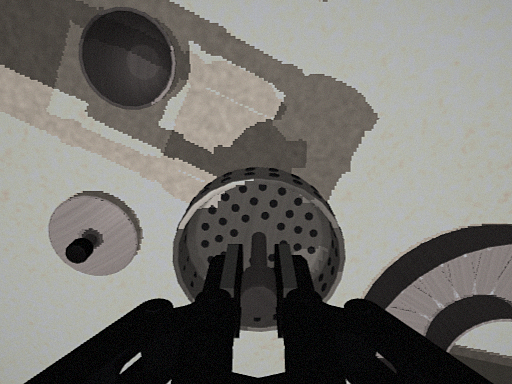

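View pics/s4.png

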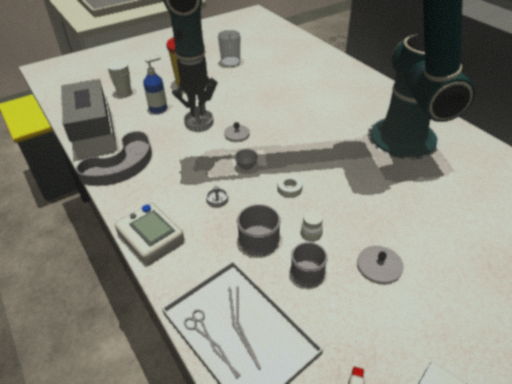

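The basket is held at (260,245), level. Now measure how it sits in the hand.

```bash
cat >> h.py <<'E'
def hand(rimh,r,gz):
    # held piece: rim/disc circle in world, relative to the TCP; gz= TCP height above piece origin
    P=pose('wrist'); s=bot.read_state(); p,d=cams.read_camera('wrist'); X=cloud('wrist',d,P)
    t=s['tool_pos']; D=np.hypot(X[...,0]-t[0],X[...,1]-t[1]); dz=X[...,2]-(t[2]-gz+rimh)
    q=X[(D>.7*r)&(D<r+.02)&(abs(dz)<.008)]
    q0=q; f=circ(q[:,:2])
    e=(np.hypot(q[:,0]-f[0],q[:,1]-f[1])-f[2]); q=q[abs(e)<.005]; f=circ(q[:,:2])
    A=np.c_[q[:,:2]-t[:2],np.ones(len(q))]; c=np.linalg.lstsq(A,q[:,2]-t[2],rcond=None)[0]
    print('n',len(q),'centre-TCP',np.round(f[:2]-t[:2],4),'r',round(f[2],4),'fit R known',np.round(circ(q[:,:2],r)-t[:2],4),'bbox',np.round((q.min(0)+q.max(0))[:2]/2-t[:2],4),'tilt deg',np.round(np.degrees(c[:2]),1),'rim-TCP z',round(c[2],4),'origin-TCP',round(c[2]-rimh,4),'tcp',np.round(t,4),bot.read_state()['time'])
E
python3 -c "
from h import *
hand(.028,.042,.033);hand(.028,.042,.033)"
```

```text
n 4021 centre-TCP [0.0007 0.    ] r 0.0399 fit R known [ 0.0007 -0.0011] bbox [ 0.0007 -0.0009] tilt deg [0.1 0.8] rim-TCP z -0.0066 origin-TCP -0.0346 tcp [ 0.6066 -0.2554  0.1699] 7.575
n 4025 centre-TCP [0.0007 0.    ] r 0.0399 fit R known [ 0.0007 -0.0011] bbox [ 0.0007 -0.0008] tilt deg [0.1 0.8] rim-TCP z -0.0066 origin-TCP -0.0346 tcp [ 0.6066 -0.2554  0.1697] 7.625
```

Emit:
play_rows([
  [[0.087,0.1,0.02],[0,0,0]],
  [[0.087,0.25,0.02],[0,0,0]],
  [[0.087,0.4,0.02],[0,0,0]],
  [[0.087,0.55,0.02],[0,0,0]],
  [[0.087,0.7,0.02],[0,0,0]],
  [[0.087,0.82,0.02],[0,0,0]],
  [[0.087,0.89,0.02],[0,0,0]],
  [[0.087,0.909,0.02],[0,0,0]],
  [[0.087,0.909,0.02],[0,0,0]],
  [[0.087,0.909,0.02],[0,0,0]],
])

```text
time: 8.88
tool_pos: [0.6429, 0.1062, 0.1799]
tcp_rot: [-1.571, -0.001, 0.002]
wrist_force: [-0.3, -0.4, -1.0]
width: 0.168
```

```bash

python3 -c "
from h import *
hand(.028,.042,.034)
X=wlook('w5.png',['large_jar','small_jar'])
"
```

```text
n 4164 centre-TCP [0.0008 0.    ] r 0.0399 fit R known [ 0.0007 -0.0011] bbox [ 0.0008 -0.0011] tilt deg [0.3 0.7] rim-TCP z -0.0069 origin-TCP -0.0349 tcp [0.6429 0.1062 0.1799] 8.925
tcp [0.6431 0.1061 0.1802] R [[1.0, -0.0, -0.001], [0.001, -0.0, 1.0], [-0.0, -1.0, -0.0]]
large_jar table 0.0 top [0.2585 0.2621] circle 1926 0.0784 bbox [0.642  0.1284] [0.108 0.065] fit [0.642  0.1076 0.0508]
small_jar table -0.0 top [0.0703 0.0711] circle 1135 0.0682 bbox [0.603  0.2271] [0.071 0.02 ] fit [0.6032 0.2599 0.0402]
large_jar [([0.6396, 0.1024, -0.0017], 0.68)]
small_jar []
```

View pics/w5.png

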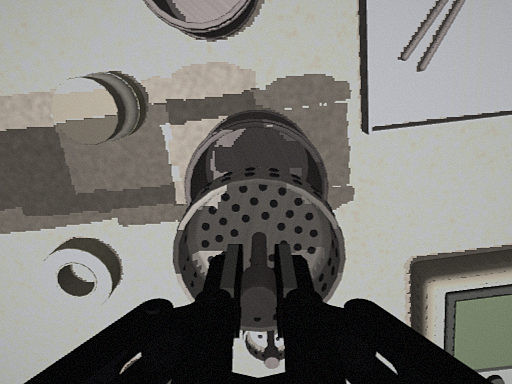

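The basket hangs over the large jar with its rim at (258,235), and the jar rim shows behind it at (255,170). I'll trim by 2–3 mm and lower.

Emit:
play_rows([
  [[-0.0045,0.0065,-0.05],[0,0,0]],
  [[-0.0045,0.0065,-0.1],[0,0,0]],
  [[-0.0045,0.0065,-0.135],[0,0,0]],
  [[-0.0045,0.0065,-0.135],[0,0,0]],
  [[-0.0045,0.0065,-0.135],[0,0,0]],
])

```text
time: 9.7
tool_pos: [0.6415, 0.1102, 0.1264]
tcp_rot: [-1.571, -0.003, 0.002]
wrist_force: [0.3, 0.1, -0.2]
width: 0.17
```

```bash

python3 -c "
from h import *
hand(.028,.042,.034)
X=wlook('w6.png',['large_jar'])
"
```

```text
n 4176 centre-TCP [0.0008 0.    ] r 0.0399 fit R known [ 0.0007 -0.0011] bbox [ 0.001  -0.0009] tilt deg [0.3 0.8] rim-TCP z -0.0069 origin-TCP -0.0349 tcp [0.6415 0.1102 0.1264] 9.75
tcp [0.642  0.1102 0.1273] R [[1.0, 0.002, -0.003], [0.003, 0.0, 1.0], [0.002, -1.0, 0.0]]
large_jar table 0.0 top [0.2054 0.209 ] circle 2880 0.0784 bbox [0.6419 0.1286] [0.109 0.065] fit [0.6419 0.1078 0.0507]
large_jar []
```

View pics/w6.png

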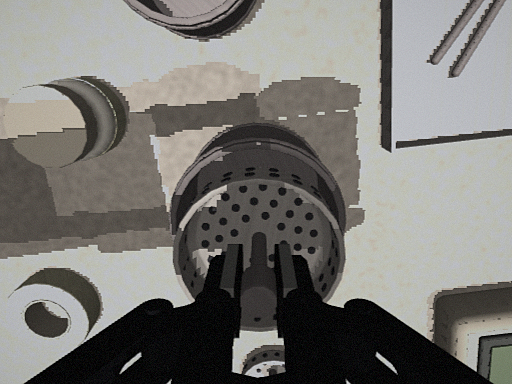

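Emit:
play_rows([
  [[-0.001,-0.004,-0.05],[0,0,0]],
  [[-0.001,-0.004,-0.1],[0,0,0]],
  [[-0.001,-0.004,-0.15],[0,0,0]],
  [[-0.001,-0.004,-0.19],[0,0,0]],
  [[-0.001,-0.004,-0.2],[0,0,0]],
  [[-0.001,-0.004,-0.206],[0,0,0]],
  [[-0.001,-0.004,-0.206],[0,0,0]],
  [[-0.001,-0.004,-0.206],[0,0,0]],
])

```text
time: 10.85
tool_pos: [0.6415, 0.1086, 0.0448]
tcp_rot: [-1.571, -0.004, 0.001]
wrist_force: [-0.5, -0.1, -0.3]
width: 0.173
```

Emit:
play_rows([
  [[0,0,-0.003],[0,0,0]],
  [[0,0,-0.005],[0,0,0]],
  [[0,0,-0.005],[0,0,0]],
])

```text
time: 11.22
tool_pos: [0.6407, 0.1085, 0.0419]
tcp_rot: [-1.571, -0.002, 0.002]
wrist_force: [0.7, -0.4, -0.5]
width: 0.172
```

Emit:
play_rows([
  [[0,0,-0.002],[0,0,0]],
  [[0,0,-0.004],[0,0,0]],
  [[0,0,-0.004],[0,0,0]],
])

```text
time: 11.6
tool_pos: [0.6406, 0.1085, 0.0401]
tcp_rot: [-1.571, -0.002, 0.003]
wrist_force: [-0.4, -0.3, -1.0]
width: 0.17
```

```bash

python3 -c "
from h import *
for i in range(4):
  s=bot.read_state();print(s['tool_pos'],s['wrist_force']); cams.read_camera('wrist')
hand(.028,.042,.034)
"
```

```text
[0.64064341 0.10850871 0.04011834] [-0.42863959 -0.29020637 -1.0139711 ]
[0.6407005  0.10851969 0.04018243] [-1.22664572 -0.28394342 -1.88426526]
[0.64077332 0.10851954 0.04026295] [-0.144295   -0.71884657 -1.42872887]
[0.64078317 0.10853926 0.04025773] [ 0.19813815  0.51318695 -0.46100571]
n 3942 centre-TCP [0.001  0.0002] r 0.0501 fit R known [ 0.0009 -0.0042] bbox [ 0.001  -0.0001] tilt deg [-0.   0.2] rim-TCP z -0.0059 origin-TCP -0.0339 tcp [0.6408 0.1085 0.0403] 11.85
```

Not in contact yet. I'll keep lowering in 0.8 mm steps.

Emit:
play_rows([
  [[0,0,-0.002],[0,0,0]],
  [[0,0,-0.002],[0,0,0]],
  [[0,0,-0.004],[0,0,0]],
  [[0,0,-0.004],[0,0,0]],
])

```text
time: 12.35
tool_pos: [0.6407, 0.1085, 0.0386]
tcp_rot: [-1.571, -0.002, 0.002]
wrist_force: [-0.5, -0.2, -0.6]
width: 0.167
```

Emit:
play_rows([
  [[0,0,-0.002],[0,0,0]],
  [[0,0,-0.002],[0,0,0]],
  [[0,0,-0.004],[0,0,0]],
  [[0,0,-0.004],[0,0,0]],
])

```text
time: 12.85
tool_pos: [0.6411, 0.1085, 0.0375]
tcp_rot: [-1.571, -0.003, 0.002]
wrist_force: [-1.3, 0.5, 1.0]
width: 0.171
```

Emit:
play_rows([
  [[0,0,-0.001],[0,0,0]],
  [[0,0,-0.001],[0,0,0]],
])

```text
time: 13.1
tool_pos: [0.6411, 0.1085, 0.0375]
tcp_rot: [-1.571, -0.003, 0.002]
wrist_force: [-1.3, 0.1, 5.2]
width: 0.171
```

Emit:
play_rows([
  [[0,0,0],[0,0,0]],
  [[0,0,0],[0,0,0]],
  [[0,0,0],[0,0,0]],
  [[0,0,0],[0,0,0]],
], gripper=0.6)

```text
time: 13.6
tool_pos: [0.6407, 0.1085, 0.0365]
tcp_rot: [-1.571, -0.002, 0.002]
wrist_force: [0.7, 0.6, 0.4]
width: 0.402
```

Emit:
play_rows([
  [[0,0,0.05],[0,0,0]],
  [[0,0,0.1],[0,0,0]],
  [[0,0,0.2],[0,0,0]],
  [[0,0,0.35],[0,0,0]],
  [[0,0,0.35],[0,0,0]],
  [[0,0,0.35],[0,0,0]],
])

```text
time: 14.35
tool_pos: [0.6414, 0.1086, 0.1788]
tcp_rot: [-1.57, -0.005, -0.0]
wrist_force: [-0.3, -0.6, -0.6]
width: 0.402
```

```bash

python3 -c "
from h import *
X=wlook('w7.png',['large_jar'])
q=X[np.hypot(X[...,0]-.642,X[...,1]-.1075)<.047]; z=q[:,2]; print(np.round(np.percentile(z[z<.079],[2,10,30,50,70,90,98]),4))
g=q[(z>.055)&(z<.075)&(np.hypot(q[:,0]-.642,q[:,1]-.1075)<.015)];print('grip',len(g),g.mean(0),g.max(0))
"
```

```text
tcp [0.6403 0.1085 0.1769] R [[1.0, -0.0, -0.003], [0.003, 0.0, 1.0], [-0.0, -1.0, 0.0]]
large_jar table 0.0 top [0.2578 0.261 ] circle 3325 0.0784 bbox [0.6418 0.1074] [0.108 0.107] fit [0.6419 0.1078 0.0507]
large_jar []
[0.0052 0.0073 0.0081 0.0089 0.0157 0.0331 0.0648]
grip 347 [0.64192029 0.10880594 0.06384698] [0.64928751 0.11534035 0.06700026]
```

View pics/w7.png

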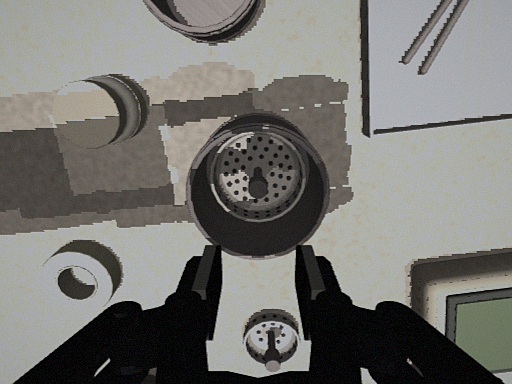

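The basket stands flat in the large jar: contact at the expected height, grip top about 65 mm above the table. Now the small basket.

Emit:
play_rows([
  [[0.0425,-0.1,0],[0,0,0]],
  [[0.0425,-0.25,0],[0,0,0]],
  [[0.0425,-0.4,0],[0,0,0]],
  [[0.0425,-0.4825,-0.05],[0,0,0]],
  [[0.0425,-0.4825,-0.15],[0,0,0]],
  [[0.0425,-0.4825,-0.2],[0,0,0]],
  [[0.0425,-0.4825,-0.2],[0,0,0]],
  [[0.0425,-0.4825,-0.2],[0,0,0]],
  [[0.0425,-0.4825,-0.2],[0,0,0]],
])

```text
time: 15.58
tool_pos: [0.6592, -0.0841, 0.0987]
tcp_rot: [-1.571, -0.006, 0.001]
wrist_force: [0.2, -0.3, 0.2]
width: 0.399
```

```bash

python3 -c "
from h import *
X=wlook('w8.png',['small_basket']);print(bot.read_state()['tool_pos'])
"
```

```text
tcp [ 0.6591 -0.0842  0.0986] R [[1.0, 0.003, -0.004], [0.004, -0.001, 1.0], [0.003, -1.0, -0.001]]
small_basket table 0.0001 top [0.179  0.1812] grip 545 [ 0.6573 -0.0827  0.0492] [ 0.6571 -0.0836] circle 1446 0.0191 bbox [ 0.6574 -0.0839] [0.061 0.062] fit [ 0.6573 -0.0834  0.0291]
small_basket [([0.6586, -0.0853, -0.0009], 0.64)]
[ 0.65887399 -0.08427193  0.09837196]
```

View pics/w8.png

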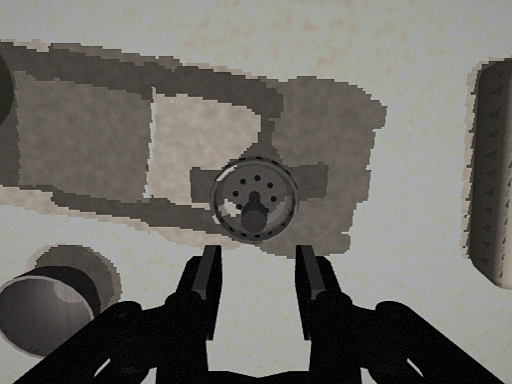

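Emit:
play_rows([
  [[-0.004,0.001,-0.08],[0,0,0]],
  [[-0.004,0.001,-0.13],[0,0,0]],
  [[-0.004,0.001,-0.16],[0,0,0]],
  [[-0.004,0.001,-0.184],[0,0,0]],
  [[-0.004,0.001,-0.184],[0,0,0]],
  [[-0.004,0.001,-0.184],[0,0,0]],
])

```text
time: 16.42
tool_pos: [0.6568, -0.0842, 0.0238]
tcp_rot: [-1.571, -0.003, 0.001]
wrist_force: [0.2, 0.2, 0.5]
width: 0.398
```

Emit:
play_rows([
  [[0,0,0],[0,0,0]],
  [[0,0,0],[0,0,0]],
  [[0,0,0],[0,0,0]],
  [[0,0,0],[0,0,0]],
  [[0,0,0],[0,0,0]],
], gripper=1)

```text
time: 17.05
tool_pos: [0.6568, -0.0842, 0.024]
tcp_rot: [-1.571, -0.003, 0.001]
wrist_force: [-1.8, 0.1, 6.3]
width: 0.167
```

Emit:
play_rows([
  [[0,0,0.03],[0,0,0]],
  [[0,0,0.1],[0,0,0]],
  [[0,0,0.25],[0,0,0]],
  [[0,0,0.37],[0,0,0]],
  [[0,0,0.37],[0,0,0]],
  [[0,0,0.37],[0,0,0]],
])

```text
time: 17.8
tool_pos: [0.6556, -0.0839, 0.1706]
tcp_rot: [-1.571, -0.002, 0.003]
wrist_force: [-0.3, -0.3, -1.9]
width: 0.171
```

```bash

python3 -c "
from h import *
hand(.02,.031,.025);hand(.02,.031,.025);save('wrist','w9.png')
"
```

```text
n 2362 centre-TCP [0.0005 0.0013] r 0.0291 fit R known [ 0.0005 -0.0008] bbox [0.0007 0.0005] tilt deg [-0.1 -1.7] rim-TCP z -0.0055 origin-TCP -0.0255 tcp [ 0.6556 -0.0839  0.1706] 17.85
n 2359 centre-TCP [0.0005 0.0013] r 0.0291 fit R known [ 0.0005 -0.0008] bbox [0.0005 0.0005] tilt deg [-0.3 -1.6] rim-TCP z -0.0055 origin-TCP -0.0255 tcp [ 0.6548 -0.0838  0.1693] 17.9
```

View pics/w9.png

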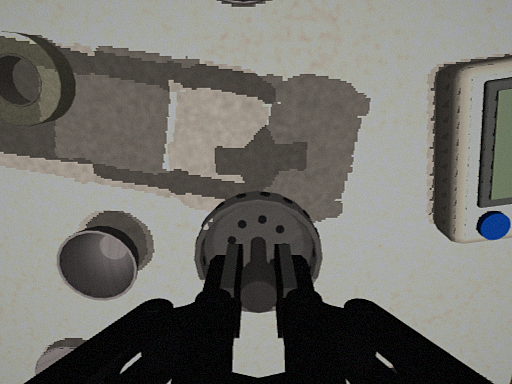

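Emit:
play_rows([
  [[-0.02,0.1,0.02],[0,0,0]],
  [[-0.04,0.25,0.02],[0,0,0]],
  [[-0.06,0.4,0.02],[0,0,0]],
  [[-0.08,0.55,0.02],[0,0,0]],
  [[-0.1,0.7,0.02],[0,0,0]],
  [[-0.12,0.8,0.02],[0,0,0]],
  [[-0.132,0.857,0.02],[0,0,0]],
  [[-0.132,0.857,-0.03],[0,0,0]],
  [[-0.132,0.857,-0.03],[0,0,0]],
  [[-0.132,0.857,-0.03],[0,0,0]],
])

```text
time: 19.2
tool_pos: [0.6033, 0.2568, 0.158]
tcp_rot: [-1.572, 0.0, 0.002]
wrist_force: [-0.0, 1.3, -0.0]
width: 0.169
```

```bash

python3 -c "
from h import *
hand(.02,.031,.025)
X=wlook('w10.png',['small_jar'])
"
```

```text
n 2368 centre-TCP [0.0005 0.0013] r 0.0291 fit R known [ 0.0005 -0.0008] bbox [0.0005 0.0004] tilt deg [-0.3 -1.9] rim-TCP z -0.0055 origin-TCP -0.0255 tcp [0.6033 0.2568 0.158 ] 19.25
tcp [0.604  0.2574 0.1593] R [[1.0, 0.0, -0.001], [0.001, -0.0, 1.0], [0.0, -1.0, -0.0]]
small_jar table 0.0 top [0.2379 0.241 ] circle 1845 0.0683 bbox [0.6028 0.2716] [0.085 0.061] fit [0.6027 0.2608 0.0389]
small_jar [([0.604, 0.2598, 0.002], 0.7)]
```

View pics/w10.png

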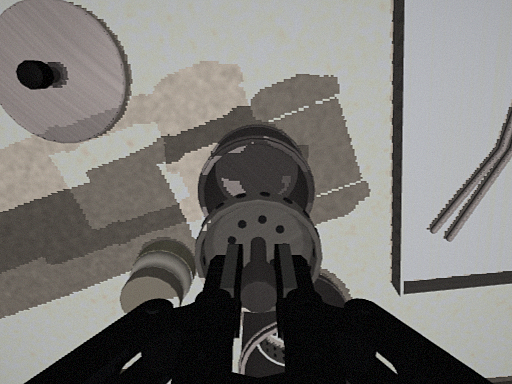

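Emit:
play_rows([
  [[-0.004,0.005,-0.05],[0,0,0]],
  [[-0.004,0.005,-0.1],[0,0,0]],
  [[-0.004,0.005,-0.135],[0,0,0]],
  [[-0.004,0.005,-0.135],[0,0,0]],
  [[-0.004,0.005,-0.135],[0,0,0]],
])

```text
time: 19.98
tool_pos: [0.602, 0.2609, 0.1051]
tcp_rot: [-1.571, -0.003, 0.002]
wrist_force: [0.1, -0.0, 0.1]
width: 0.167
```

```bash

python3 -c "
from h import *
hand(.02,.031,.025)
X=wlook('w11.png',['small_jar'])
"
```

```text
n 2376 centre-TCP [0.0005 0.0013] r 0.0291 fit R known [ 0.0005 -0.0008] bbox [0.0006 0.0004] tilt deg [-0.2 -1.6] rim-TCP z -0.0056 origin-TCP -0.0256 tcp [0.602  0.2609 0.1051] 20.025
tcp [0.6025 0.261  0.106 ] R [[1.0, 0.002, -0.003], [0.003, 0.001, 1.0], [0.002, -1.0, 0.001]]
small_jar table -0.0 top [0.1847 0.1879] circle 2750 0.0683 bbox [0.6026 0.2732] [0.084 0.058] fit [0.6026 0.261  0.0389]
small_jar [([0.6028, 0.2597, 0.0031], 0.66)]
```

View pics/w11.png

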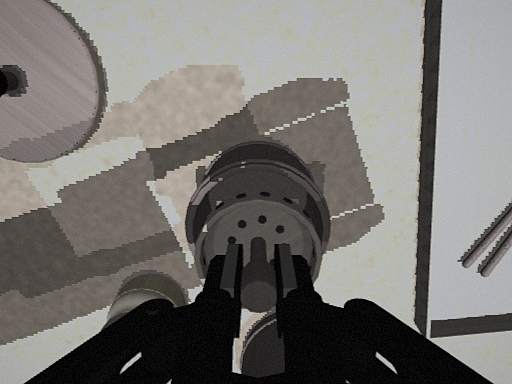

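Emit:
play_rows([
  [[0,-0.002,-0.05],[0,0,0]],
  [[0,-0.002,-0.1],[0,0,0]],
  [[0,-0.002,-0.14],[0,0,0]],
  [[0,-0.002,-0.17],[0,0,0]],
  [[0,-0.002,-0.18],[0,0,0]],
  [[0,-0.002,-0.18],[0,0,0]],
  [[0,-0.002,-0.18],[0,0,0]],
])

```text
time: 21.0
tool_pos: [0.6025, 0.2602, 0.0339]
tcp_rot: [-1.57, -0.003, 0.001]
wrist_force: [-0.7, -0.7, -0.8]
width: 0.167
```

Emit:
play_rows([
  [[0,0,-0.002],[0,0,0]],
  [[0,0,-0.004],[0,0,0]],
  [[0,0,-0.004],[0,0,0]],
])

```text
time: 21.38
tool_pos: [0.6018, 0.2599, 0.0316]
tcp_rot: [-1.571, -0.002, 0.002]
wrist_force: [-0.1, 0.5, -0.2]
width: 0.168
```

Emit:
play_rows([
  [[0,0,-0.002],[0,0,0]],
  [[0,0,-0.004],[0,0,0]],
  [[0,0,-0.004],[0,0,0]],
])

```text
time: 21.75
tool_pos: [0.6016, 0.2599, 0.0297]
tcp_rot: [-1.571, -0.002, 0.003]
wrist_force: [0.2, 0.0, -1.5]
width: 0.168
```

Emit:
play_rows([
  [[0,0,-0.002],[0,0,0]],
  [[0,0,-0.003],[0,0,0]],
  [[0,0,-0.003],[0,0,0]],
])

```text
time: 22.12
tool_pos: [0.6018, 0.26, 0.0291]
tcp_rot: [-1.571, -0.002, 0.002]
wrist_force: [-1.7, -0.8, 2.8]
width: 0.17
```

Contact. Release and rise.

Emit:
play_rows([
  [[0,0,-0.001],[0,0,0]],
  [[0,0,-0.001],[0,0,0]],
  [[0,0,-0.001],[0,0,0]],
  [[0,0,-0.001],[0,0,0]],
  [[0,0,-0.001],[0,0,0]],
], gripper=0.65)

```text
time: 22.75
tool_pos: [0.6019, 0.2599, 0.0283]
tcp_rot: [-1.571, -0.002, 0.002]
wrist_force: [1.0, -0.2, -0.2]
width: 0.347
```

Emit:
play_rows([
  [[0,0,0.05],[0,0,0]],
  [[0,0,0.1],[0,0,0]],
  [[0,0,0.2],[0,0,0]],
  [[0,0,0.35],[0,0,0]],
  [[0,0,0.45],[0,0,0]],
  [[0,0,0.45],[0,0,0]],
  [[0,0,0.45],[0,0,0]],
])

```text
time: 23.62
tool_pos: [0.6017, 0.2599, 0.2094]
tcp_rot: [-1.57, -0.003, 0.001]
wrist_force: [-0.3, -0.4, -0.4]
width: 0.349
```

```bash

python3 -c "
from h import *
X=wlook('w12.png',['small_jar','large_lid'])
q=X[np.hypot(X[...,0]-.6027,X[...,1]-.26)<.035]; z=q[:,2]
g=q[(z>.045)&(z<.062)&(np.hypot(q[:,0]-.6027,q[:,1]-.26)<.015)];print('grip',len(g),g.mean(0),g.max(0))
"
```

```text
tcp [0.6011 0.2596 0.2079] R [[1.0, -0.001, -0.003], [0.003, -0.0, 1.0], [-0.001, -1.0, -0.0]]
small_jar table 0.0 top [0.2893 0.2919] circle 1950 0.0684 bbox [0.6026 0.2605] [0.084 0.083] fit [0.6027 0.2608 0.0389]
large_lid table -0.0 top [0.0372 0.0463] grip 496 [0.4454 0.341  0.045 ] [0.4442 0.3409] circle 8419 0.0137 bbox [0.4437 0.3409] [0.109 0.108] fit [0.4438 0.34   0.043 ]
small_jar []
large_lid [([0.4461, 0.3435, 0.0017], 0.87)]
grip 269 [0.60242689 0.26128498 0.05392238] [0.6096339  0.26810567 0.05654122]
```

View pics/w12.png

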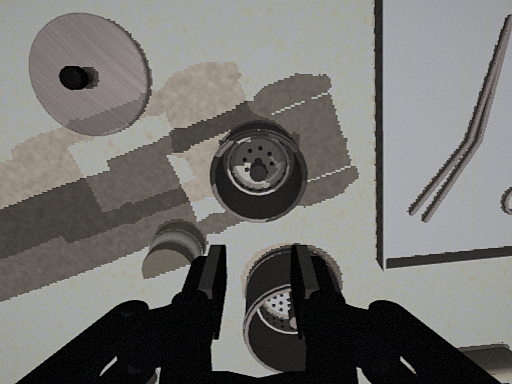

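Both baskets are seated; the small one shows at (258,170), grip top about 56 mm. Next the large lid.

Emit:
play_rows([
  [[-0.1,0.05,0],[0,0,0]],
  [[-0.2,0.1,0],[0,0,0]],
  [[-0.32,0.17,0],[0,0,0]],
  [[-0.394,0.203,-0.05],[0,0,0]],
  [[-0.394,0.203,-0.17],[0,0,0]],
  [[-0.394,0.203,-0.27],[0,0,0]],
  [[-0.394,0.203,-0.27],[0,0,0]],
  [[-0.394,0.203,-0.27],[0,0,0]],
  [[-0.394,0.203,-0.27],[0,0,0]],
], gripper=0.5)

```text
time: 24.9
tool_pos: [0.4458, 0.342, 0.1024]
tcp_rot: [-1.569, -0.004, -0.0]
wrist_force: [0.8, 1.2, -0.3]
width: 0.503
```

```bash

python3 -c "
from h import *
X=wlook('w13.png',['large_lid'])
q=X[(np.hypot(X[...,0]-.4437,X[...,1]-.341)<.02)&(X[...,2]>.041)&(X[...,2]<.052)];print(len(q),(q.min(0)+q.max(0))/2,q.max(0)-q.min(0))
"
```

```text
tcp [0.4457 0.342  0.1025] R [[1.0, 0.003, -0.003], [0.003, 0.002, 1.0], [0.003, -1.0, 0.002]]
large_lid table 0.0 top [0.1812 0.1846] grip 756 [0.4435 0.3425 0.0453] [0.4435 0.3414] circle 12743 0.0137 bbox [0.4434 0.3411] [0.109 0.109] fit [0.4434 0.3404 0.0429]
large_lid [([0.4471, 0.3436, 0.0029], 0.88)]
725 [0.44342129 0.34143213 0.04448411] [0.01840653 0.01918608 0.00688631]
```

View pics/w13.png

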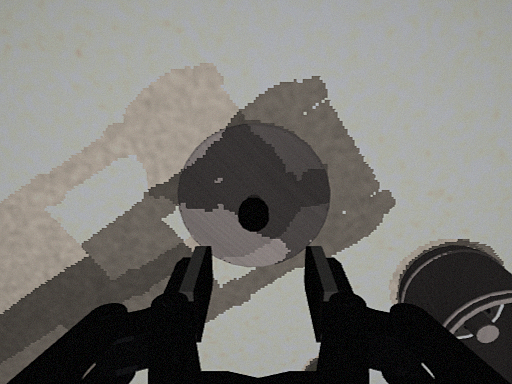

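Emit:
play_rows([
  [[-0.0055,-0.002,-0.08],[0,0,0]],
  [[-0.0055,-0.002,-0.14],[0,0,0]],
  [[-0.0055,-0.002,-0.18],[0,0,0]],
  [[-0.0055,-0.002,-0.2],[0,0,0]],
  [[-0.0055,-0.002,-0.2],[0,0,0]],
  [[-0.0055,-0.002,-0.2],[0,0,0]],
])

```text
time: 25.75
tool_pos: [0.4428, 0.3408, 0.0212]
tcp_rot: [-1.57, -0.003, 0.001]
wrist_force: [-0.4, -0.2, 1.2]
width: 0.504
```

Emit:
play_rows([
  [[0,0,0],[0,0,0]],
  [[0,0,0],[0,0,0]],
  [[0,0,0],[0,0,0]],
  [[0,0,0],[0,0,0]],
  [[0,0,0],[0,0,0]],
], gripper=1)

```text
time: 26.38
tool_pos: [0.4427, 0.3408, 0.0212]
tcp_rot: [-1.57, -0.003, 0.001]
wrist_force: [-0.0, -1.3, 5.8]
width: 0.213
```

Emit:
play_rows([
  [[0,0,0.03],[0,0,0]],
  [[0,0,0.1],[0,0,0]],
  [[0,0,0.25],[0,0,0]],
  [[0,0,0.37],[0,0,0]],
  [[0,0,0.37],[0,0,0]],
  [[0,0,0.37],[0,0,0]],
])

```text
time: 27.12
tool_pos: [0.4411, 0.3397, 0.1675]
tcp_rot: [-1.572, -0.001, 0.003]
wrist_force: [0.2, 0.1, -2.0]
width: 0.212
```

```bash
cat >> h.py <<'E'
def handlid(r,gz):
    P=pose('wrist'); s=bot.read_state(); p,d=cams.read_camera('wrist'); X=cloud('wrist',d,P)
    t=s['tool_pos']; D=np.hypot(X[...,0]-t[0],X[...,1]-t[1]); dz=X[...,2]-(t[2]-gz+.016)
    m=((D>.018)&(D<r+.01)&(abs(dz)<.012)).astype(np.uint8)
    q=X[m>0]
    A=np.c_[q[:,:2]-t[:2],np.ones(len(q))]; k=np.ones(len(q),bool)
    for _ in range(4):
        c=np.linalg.lstsq(A[k],q[k,2]-t[2],rcond=None)[0]; k=abs(A@c-(q[:,2]-t[2]))<.002
    q=q[k]
    # outer edge: extreme radius per angle
    b=(q.min(0)+q.max(0))[:2]/2; a=np.arctan2(*(q[:,:2]-b).T[::-1]); R=np.hypot(*(q[:,:2]-b).T)
    e=np.array([q[i[np.argmax(R[i])],:2] for i in (np.where((a>=l)&(a<l+.1))[0] for l in np.arange(-3.14,3.1,.1)) if len(i)])
    e=e[np.hypot(*(e-b).T)>r*.9]
    f=circ(e); print('n',len(q),len(e),'bbox-TCP',np.round(b-t[:2],4),'fit',np.round(f[:2]-t[:2],4),round(f[2],4),'known r',np.round(circ(e,r)-t[:2],4),'tilt',np.round(np.degrees(c[:2]),1),'origin-TCP z',round(c[2]-.016,4),'tcp',np.round(t,4))
E
python3 -c "
from h import *
save('wrist','w14.png');handlid(.055,.022)
"
```

```text
n 22666 52 bbox-TCP [0.0006 0.0005] fit [0.0006 0.0006] 0.0544 known r [0.0006 0.0004] tilt [-0.3 -0.4] origin-TCP z -0.0234 tcp [0.4405 0.3393 0.1663]
```

View pics/w14.png

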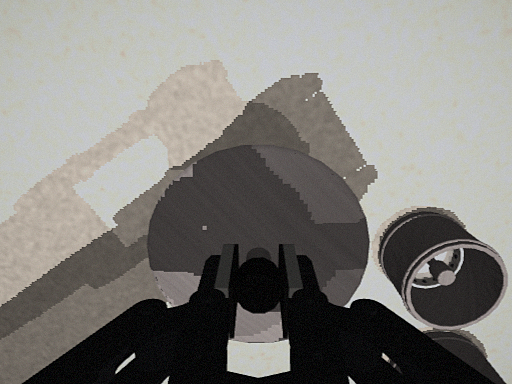

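The lid is held level at (258,240). Move over the large jar.

Emit:
play_rows([
  [[0.08,-0.09,0.02],[0,0,0]],
  [[0.18,-0.2,0.02],[0,0,0]],
  [[0.28,-0.32,0.02],[0,0,0]],
  [[0.38,-0.44,0.02],[0,0,0]],
  [[0.46,-0.53,0.02],[0,0,0]],
  [[0.501,-0.581,0.02],[0,0,0]],
  [[0.501,-0.581,0.02],[0,0,0]],
  [[0.501,-0.581,-0.07],[0,0,0]],
  [[0.501,-0.581,-0.07],[0,0,0]],
  [[0.501,-0.581,-0.07],[0,0,0]],
])

```text
time: 28.48
tool_pos: [0.6416, 0.1091, 0.1404]
tcp_rot: [-1.571, -0.003, 0.004]
wrist_force: [0.6, 0.2, -1.0]
width: 0.214
```

```bash

python3 -c "
from h import *
handlid(.055,.022);X=wlook('w15.png',['large_jar']);handlid(.055,.022)
"
```

```text
n 22694 52 bbox-TCP [0.0005 0.0005] fit [0.0006 0.0006] 0.0544 known r [0.0006 0.0004] tilt [-0.2 -0.2] origin-TCP z -0.0234 tcp [0.6416 0.1091 0.1404]
tcp [0.6429 0.1089 0.1419] R [[1.0, 0.002, -0.004], [0.004, 0.0, 1.0], [0.002, -1.0, 0.0]]
large_jar table -0.0 top [0.2195 0.2233] circle 1257 0.0779 bbox [0.6405 0.149 ] [0.086 0.024] fit [0.6421 0.1012 0.0571]
large_jar []
n 22655 52 bbox-TCP [0.0005 0.0006] fit [0.0006 0.0006] 0.0544 known r [0.0006 0.0004] tilt [ 0.  -0.2] origin-TCP z -0.0234 tcp [0.6431 0.1087 0.142 ]
```

View pics/w15.png

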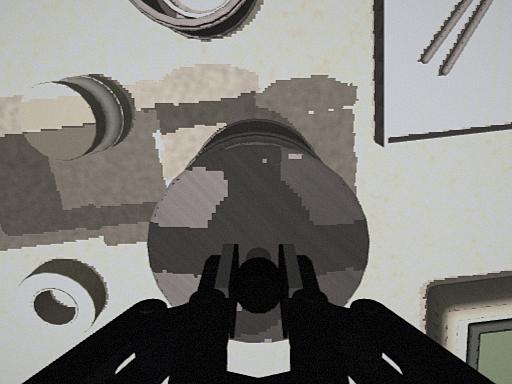

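Emit:
play_rows([
  [[-0.004,-0.004,-0.03],[0,0,0]],
  [[-0.004,-0.004,-0.06],[0,0,0]],
  [[-0.004,-0.004,-0.085],[0,0,0]],
  [[-0.004,-0.004,-0.1],[0,0,0]],
  [[-0.004,-0.004,-0.1],[0,0,0]],
  [[-0.004,-0.004,-0.1],[0,0,0]],
])

```text
time: 29.42
tool_pos: [0.6411, 0.1064, 0.1006]
tcp_rot: [-1.571, -0.003, 0.002]
wrist_force: [-0.5, -0.2, -2.1]
width: 0.22
```

```bash

python3 -c "
from h import *
handlid(.055,.022);handlid(.055,.022);save('scene','s16.png')
X=cloud('wrist');q=X[(abs(X[...,2]-.079)<.005)&(np.hypot(X[...,0]-.642,X[...,1]-.1077)<.056)&(X[...,1]>.12)];f=circ(q[:,:2],.051);print(len(q),f)
"
```

```text
n 22674 52 bbox-TCP [0.0005 0.0006] fit [0.0006 0.0006] 0.0544 known r [0.0006 0.0004] tilt [-0.1 -0.2] origin-TCP z -0.0234 tcp [0.6411 0.1064 0.1006]
n 22698 52 bbox-TCP [0.0005 0.0006] fit [0.0005 0.0006] 0.0544 known r [0.0005 0.0004] tilt [-0.1 -0.2] origin-TCP z -0.0234 tcp [0.6413 0.1064 0.1008]
667 [0.64183344 0.1091009 ]
```

View pics/s16.png

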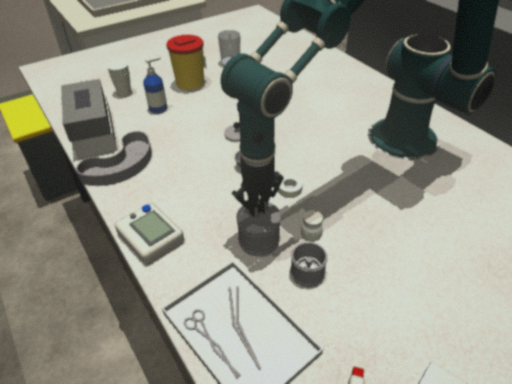

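Emit:
play_rows([
  [[0,0.003,-0.006],[0,0,0]],
  [[0,0.003,-0.012],[0,0,0]],
  [[0,0.003,-0.016],[0,0,0]],
  [[0,0.003,-0.016],[0,0,0]],
  [[0,0.003,-0.016],[0,0,0]],
])

```text
time: 30.25
tool_pos: [0.6408, 0.1075, 0.0939]
tcp_rot: [-1.571, -0.002, 0.002]
wrist_force: [1.0, -0.3, -1.8]
width: 0.213
```

Emit:
play_rows([
  [[0,0,-0.002],[0,0,0]],
  [[0,0,-0.003],[0,0,0]],
  [[0,0,-0.003],[0,0,0]],
])

```text
time: 30.62
tool_pos: [0.6408, 0.1075, 0.0927]
tcp_rot: [-1.571, -0.002, 0.002]
wrist_force: [-0.3, 0.6, -1.6]
width: 0.216
```

Emit:
play_rows([
  [[0,0,-0.002],[0,0,0]],
  [[0,0,-0.003],[0,0,0]],
  [[0,0,-0.003],[0,0,0]],
])

```text
time: 31.0
tool_pos: [0.6408, 0.1075, 0.0915]
tcp_rot: [-1.571, -0.002, 0.002]
wrist_force: [0.7, 1.1, -2.6]
width: 0.22
```

Emit:
play_rows([
  [[0,0,-0.001],[0,0,0]],
  [[0,0,-0.002],[0,0,0]],
  [[0,0,-0.002],[0,0,0]],
])

```text
time: 31.38
tool_pos: [0.6407, 0.1075, 0.0912]
tcp_rot: [-1.571, -0.002, 0.002]
wrist_force: [-2.9, -0.4, 3.2]
width: 0.221
```

Contact at the expected height. Release and rise.

Emit:
play_rows([
  [[0,0,0],[0,0,0]],
  [[0,0,0],[0,0,0]],
  [[0,0,0],[0,0,0]],
  [[0,0,0],[0,0,0]],
  [[0,0,0],[0,0,0]],
], gripper=0.5)

```text
time: 32.0
tool_pos: [0.6408, 0.1075, 0.0906]
tcp_rot: [-1.571, -0.002, 0.002]
wrist_force: [0.6, 0.6, -0.5]
width: 0.501
```

Emit:
play_rows([
  [[0,0,0.05],[0,0,0]],
  [[0,0,0.15],[0,0,0]],
  [[0,0,0.3],[0,0,0]],
  [[0,0.05,0.3],[0,0,0]],
  [[0,0.05,0.3],[0,0,0]],
  [[0,0.05,0.3],[0,0,0]],
])

```text
time: 32.75
tool_pos: [0.6396, 0.1273, 0.2091]
tcp_rot: [-1.572, -0.0, 0.005]
wrist_force: [0.5, -0.1, 0.1]
width: 0.504
```

```bash
cat >> h.py <<'E'
def lidcheck(n,x,y,h,r):
    X=cloud(n); D=np.hypot(X[...,0]-x,X[...,1]-y); q=X[(D<r+.012)&(D>.016)&(abs(X[...,2]-h)<.008)]
    A=np.c_[q[:,:2]-[x,y],np.ones(len(q))]; k=np.ones(len(q),bool)
    for _ in range(4):
        c=np.linalg.lstsq(A[k],q[k,2],rcond=None)[0]; k=abs(A@c-q[:,2])<.003
    q=q[k]; print(n,len(q),'centre',np.round((q.min(0)+q.max(0))[:2]/2,4),np.round((q.max(0)-q.min(0))[:2],3),'tilt',np.round(np.degrees(c[:2]),2),'top z',round(c[2],4))
E
python3 -c "
from h import *
X=wlook('w17.png',['small_jar'])
for n in('wrist','top'): lidcheck(n,.642,.108,.086,.055)
"
```

```text
tcp [0.6395 0.1271 0.2087] R [[1.0, -0.003, -0.003], [0.003, -0.001, 1.0], [-0.003, -1.0, -0.001]]
small_jar table -0.0 top [0.0703 0.0711] circle 1445 0.0683 bbox [0.6029 0.2402] [0.084 0.046] fit [0.6034 0.2588 0.0389]
small_jar []
wrist 11301 centre [0.6416 0.1078] [0.109 0.109] tilt [ 0.   -0.12] top z 0.084
top 357 centre [0.6417 0.104 ] [0.1   0.102] tilt [-0.19  0.24] top z 0.0839
```

View pics/w17.png

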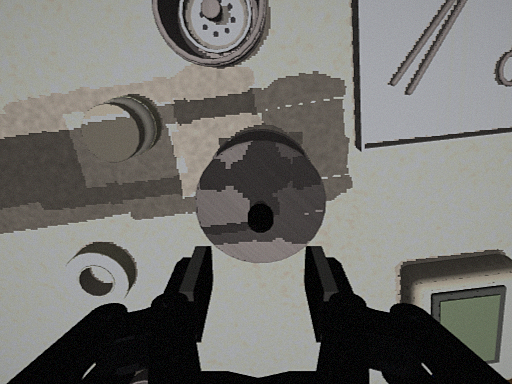

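The large lid is seated at (260,205): level to 0.2°, and its top stands 70 mm higher than it did on the table. Now the small lid.

Emit:
play_rows([
  [[-0.1,-0.1,0],[0,0,0]],
  [[-0.17,-0.25,0],[0,0,0]],
  [[-0.22,-0.4,0],[0,0,0]],
  [[-0.27,-0.55,0],[0,0,0]],
  [[-0.33,-0.7,0],[0,0,0]],
  [[-0.4,-0.85,0],[0,0,0]],
  [[-0.477,-0.97,0],[0,0,0]],
  [[-0.477,-0.97,0],[0,0,0]],
  [[-0.477,-0.97,-0.1],[0,0,0]],
  [[-0.477,-0.97,-0.1],[0,0,0]],
])

```text
time: 34.2
tool_pos: [0.4475, -0.2585, 0.1672]
tcp_rot: [-1.566, 0.003, 0.007]
wrist_force: [-0.6, 0.3, -0.3]
width: 0.499
```

Emit:
play_rows([
  [[0,-0.15,-0.05],[0,0,0]],
  [[0,-0.15,-0.15],[0,0,0]],
  [[0,-0.15,-0.17],[0,0,0]],
  [[0,-0.15,-0.17],[0,0,0]],
  [[0,-0.15,-0.17],[0,0,0]],
])

```text
time: 34.83
tool_pos: [0.4513, -0.3206, 0.1046]
tcp_rot: [-1.572, -0.005, 0.002]
wrist_force: [0.4, -0.6, -0.0]
width: 0.5
```

```bash

python3 -c "
from h import *
X=wlook('w18.png',['small_lid']);print(bot.read_state()['tool_pos'])
q=X[(np.hypot(X[...,0]-.4487,X[...,1]+.321)<.02)&(X[...,2]>.041)&(X[...,2]<.052)];print(len(q),(q.min(0)+q.max(0))/2,q.max(0)-q.min(0))
lidcheck('wrist',.4487,-.321,.016,.043)
"
```

```text
tcp [ 0.4513 -0.3207  0.1047] R [[1.0, 0.002, -0.004], [0.004, -0.002, 1.0], [0.002, -1.0, -0.002]]
small_lid table 0.0 top [0.1841 0.1869] grip 750 [ 0.448  -0.3196  0.0452] [ 0.448  -0.3207] circle 7633 0.0138 bbox [ 0.448  -0.3212] [0.085 0.085] fit [ 0.447  -0.3223  0.0335]
small_lid [([0.4465, -0.3202, 0.0035], 0.7)]
[ 0.45116589 -0.32071546  0.10453923]
719 [ 0.44802493 -0.32068414  0.04452241] [0.01920818 0.01954422 0.00693968]
wrist 8560 centre [ 0.4479 -0.3213] [0.085 0.086] tilt [-0.01 -0.14] top z 0.0139
```

View pics/w18.png

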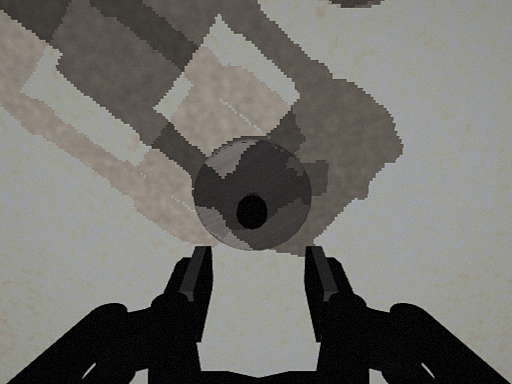

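Emit:
play_rows([
  [[-0.008,-0.001,-0.08],[0,0,0]],
  [[-0.008,-0.001,-0.14],[0,0,0]],
  [[-0.008,-0.001,-0.18],[0,0,0]],
  [[-0.008,-0.001,-0.206],[0,0,0]],
  [[-0.008,-0.001,-0.206],[0,0,0]],
  [[-0.008,-0.001,-0.206],[0,0,0]],
])

```text
time: 35.72
tool_pos: [0.4474, -0.3214, 0.0211]
tcp_rot: [-1.572, -0.003, 0.001]
wrist_force: [0.6, 0.5, 1.1]
width: 0.502
```

Emit:
play_rows([
  [[0,0,0],[0,0,0]],
  [[0,0,0],[0,0,0]],
  [[0,0,0],[0,0,0]],
  [[0,0,0],[0,0,0]],
  [[0,0,0],[0,0,0]],
], gripper=1)

```text
time: 36.35
tool_pos: [0.4473, -0.3214, 0.0212]
tcp_rot: [-1.572, -0.003, 0.002]
wrist_force: [-2.0, 0.9, 5.1]
width: 0.211
```

Emit:
play_rows([
  [[0,0,0.03],[0,0,0]],
  [[0,0,0.1],[0,0,0]],
  [[0,0,0.25],[0,0,0]],
  [[0,0,0.4],[0,0,0]],
  [[0,0,0.42],[0,0,0]],
  [[0,0,0.42],[0,0,0]],
])

```text
time: 37.1
tool_pos: [0.4468, -0.3209, 0.1889]
tcp_rot: [-1.572, -0.003, 0.002]
wrist_force: [-0.2, 0.6, -2.3]
width: 0.22
```

```bash

python3 -c "
from h import *
save('wrist','w19.png');handlid(.043,.0215);handlid(.043,.0215)
"
```

```text
n 11705 52 bbox-TCP [0.0005 0.0004] fit [0.0006 0.0005] 0.0425 known r [0.0006 0.0003] tilt [-0.2  0.1] origin-TCP z -0.0235 tcp [ 0.4459 -0.3202  0.1871]
n 11698 51 bbox-TCP [0.0005 0.0004] fit [0.0006 0.0005] 0.0425 known r [0.0006 0.0003] tilt [-0.2  0.2] origin-TCP z -0.0235 tcp [ 0.4454 -0.3198  0.186 ]
```

View pics/w19.png

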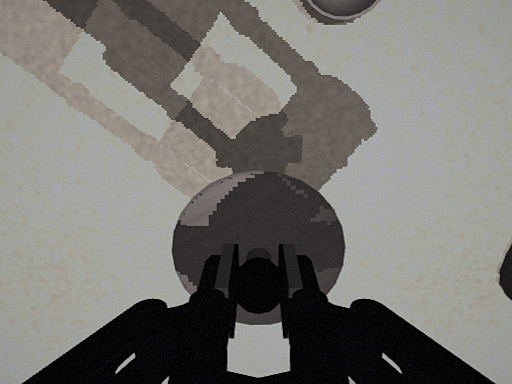

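Emit:
play_rows([
  [[0.02,0.1,0.02],[0,0,0]],
  [[0.05,0.25,0.02],[0,0,0]],
  [[0.09,0.4,0.02],[0,0,0]],
  [[0.13,0.55,0.02],[0,0,0]],
  [[0.18,0.7,0.02],[0,0,0]],
  [[0.23,0.82,0.02],[0,0,0]],
  [[0.27,0.95,0.02],[0,0,0]],
  [[0.27,0.95,0.02],[0,0,0]],
  [[0.27,0.95,0.02],[0,0,0]],
])

```text
time: 38.38
tool_pos: [0.5534, 0.059, 0.1942]
tcp_rot: [-1.572, 0.0, 0.006]
wrist_force: [0.1, -0.0, -1.7]
width: 0.215
```

Emit:
play_rows([
  [[0.03,0.1,0],[0,0,0]],
  [[0.06,0.25,0],[0,0,0]],
  [[0.09,0.4,0],[0,0,0]],
  [[0.122,0.495,0],[0,0,0]],
  [[0.122,0.495,0],[0,0,0]],
  [[0.122,0.495,0],[0,0,0]],
])

```text
time: 39.12
tool_pos: [0.6031, 0.2552, 0.1952]
tcp_rot: [-1.572, 0.0, 0.003]
wrist_force: [0.5, -0.2, -0.6]
width: 0.211
```

```bash

python3 -c "
from h import *
X=wlook('w20.png',['small_jar']);handlid(.043,.0215)
"
```

```text
tcp [0.6031 0.2549 0.1955] R [[1.0, -0.002, -0.001], [0.001, -0.001, 1.0], [-0.002, -1.0, -0.001]]
small_jar table -0.0 top [0.274  0.2774] circle 1245 0.0682 bbox [0.6027 0.2773] [0.085 0.049] fit [0.6028 0.2604 0.0392]
small_jar []
n 11688 51 bbox-TCP [0.0005 0.0004] fit [0.0006 0.0004] 0.0424 known r [0.0006 0.0002] tilt [-0.1 -0. ] origin-TCP z -0.0235 tcp [0.6033 0.255  0.1958]
```

View pics/w20.png

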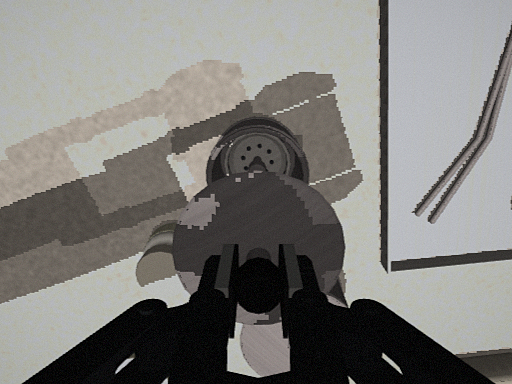

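Emit:
play_rows([
  [[-0.002,0.0125,-0.05],[0,0,0]],
  [[-0.002,0.0125,-0.12],[0,0,0]],
  [[-0.002,0.0125,-0.19],[0,0,0]],
  [[-0.002,0.0125,-0.22],[0,0,0]],
  [[-0.002,0.0125,-0.23],[0,0,0]],
  [[-0.002,0.0125,-0.23],[0,0,0]],
  [[-0.002,0.0125,-0.23],[0,0,0]],
])

```text
time: 40.15
tool_pos: [0.6037, 0.2625, 0.1057]
tcp_rot: [-1.57, -0.004, 0.0]
wrist_force: [-0.1, 0.3, -1.0]
width: 0.218
```

```bash

python3 -c "
from h import *
handlid(.043,.0215);save('wrist','w21.png');handlid(.043,.0215)
X=cloud('wrist');q=X[(abs(X[...,2]-.069)<.005)&(np.hypot(X[...,0]-.6028,X[...,1]-.2604)<.045)&(X[...,1]>.27)];f=circ(q[:,:2],.039);print(len(q),f)
"
```

```text
n 11685 51 bbox-TCP [0.0006 0.0004] fit [0.0006 0.0004] 0.0424 known r [0.0006 0.0002] tilt [0.  0.1] origin-TCP z -0.0235 tcp [0.6037 0.2625 0.1057]
n 11688 51 bbox-TCP [0.0006 0.0005] fit [0.0006 0.0005] 0.0424 known r [0.0006 0.0002] tilt [0.  0.1] origin-TCP z -0.0235 tcp [0.6036 0.2624 0.1056]
944 [0.60247023 0.26169889]
```

View pics/w21.png

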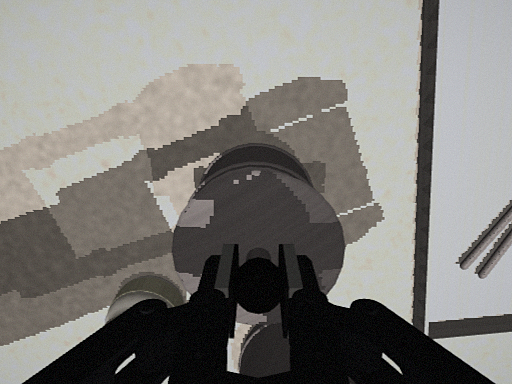

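Emit:
play_rows([
  [[-0.004,-0.0055,-0.015],[0,0,0]],
  [[-0.004,-0.0055,-0.03],[0,0,0]],
  [[-0.004,-0.0055,-0.042],[0,0,0]],
  [[-0.004,-0.0055,-0.05],[0,0,0]],
  [[-0.004,-0.0055,-0.05],[0,0,0]],
  [[-0.004,-0.0055,-0.05],[0,0,0]],
])

```text
time: 41.1
tool_pos: [0.6013, 0.26, 0.0844]
tcp_rot: [-1.571, -0.002, 0.002]
wrist_force: [0.1, 0.9, -0.4]
width: 0.213
```

Emit:
play_rows([
  [[0,0,-0.002],[0,0,0]],
  [[0,0,-0.004],[0,0,0]],
  [[0,0,-0.004],[0,0,0]],
])

```text
time: 41.48
tool_pos: [0.6012, 0.2599, 0.0826]
tcp_rot: [-1.571, -0.002, 0.002]
wrist_force: [-0.8, -0.2, -1.0]
width: 0.213
```

Emit:
play_rows([
  [[0.002,0,-0.002],[0,0,0]],
  [[0.002,0,-0.003],[0,0,0]],
  [[0.002,0,-0.003],[0,0,0]],
])

```text
time: 41.85
tool_pos: [0.6019, 0.2599, 0.0814]
tcp_rot: [-1.571, -0.002, 0.002]
wrist_force: [0.5, -0.4, -1.7]
width: 0.216
```

Emit:
play_rows([
  [[0,0,-0.001],[0,0,0]],
  [[0,0,-0.002],[0,0,0]],
  [[0,0,-0.002],[0,0,0]],
])

```text
time: 42.22
tool_pos: [0.602, 0.2599, 0.0813]
tcp_rot: [-1.571, -0.002, 0.002]
wrist_force: [-2.2, -0.5, 3.5]
width: 0.217
```

Contact; release and withdraw.

Emit:
play_rows([
  [[0,0,0],[0,0,0]],
  [[0,0,0],[0,0,0]],
  [[0,0,0],[0,0,0]],
  [[0,0,0],[0,0,0]],
  [[0,0,0],[0,0,0]],
], gripper=0.5)

```text
time: 42.85
tool_pos: [0.602, 0.2599, 0.0806]
tcp_rot: [-1.571, -0.002, 0.002]
wrist_force: [-0.1, 0.1, -0.5]
width: 0.497
```

Emit:
play_rows([
  [[0,0,0.05],[0,0,0]],
  [[0,0,0.15],[0,0,0]],
  [[0,0,0.3],[0,0,0]],
  [[0,0,0.4],[0,0,0]],
  [[0,0,0.45],[0,0,0]],
  [[0,0,0.45],[0,0,0]],
  [[0,0,0.45],[0,0,0]],
])

```text
time: 43.72
tool_pos: [0.6008, 0.2595, 0.2583]
tcp_rot: [-1.572, 0.0, 0.005]
wrist_force: [-0.0, 0.1, -0.6]
width: 0.499
```

```bash

python3 -c "
from h import *
save('wrist','w22.png')
lidcheck('wrist',.6027,.2605,.076,.043);lidcheck('wrist',.642,.108,.086,.055)
"
```

```text
wrist 4917 centre [0.6028 0.2604] [0.085 0.085] tilt [ 0.02 -0.19] top z 0.0739
wrist 3558 centre [0.6264 0.1078] [0.078 0.11 ] tilt [0.85 0.  ] top z 0.0843
```

View pics/w22.png

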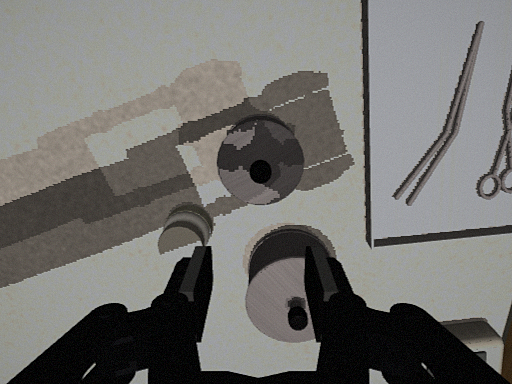

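Emit:
play_rows([
  [[-0.3,-0.6,0.1],[0,0,0]],
  [[-0.3,-0.6,0.1],[0,0,0]],
  [[-0.3,-0.6,0.1],[0,0,0]],
  [[-0.3,-0.6,0.1],[0,0,0]],
  [[-0.3,-0.6,0.1],[0,0,0]],
  [[-0.3,-0.6,0.1],[0,0,0]],
  [[-0.3,-0.6,0.1],[0,0,0]],
])

```text
time: 44.75
tool_pos: [0.4819, 0.0204, 0.2998]
tcp_rot: [-1.57, -0.001, 0.003]
wrist_force: [0.5, 0.7, 0.5]
width: 0.504
```

```bash

python3 -c "
from h import *
save('scene','s23.png');save('top','t23.png')
for n in('scene','top'):
  lidcheck(n,.6027,.2605,.076,.043);lidcheck(n,.642,.108,.086,.055)
  for l in ['gallipot','tape_roll','sample_pot','large_jar','small_jar']: print(n,l,[(np.round(w(n,r['xyz']),4).tolist(),round(r['conf'],2)) for r in cams.mark_of(n,l)[:1]])
s=bot.read_state();print(s['time'],s['tool_pos'])
"
```

```text
scene 628 centre [0.6031 0.259 ] [0.085 0.085] tilt [0.12 0.01] top z 0.0739
scene 899 centre [0.6418 0.1081] [0.108 0.108] tilt [-0.16 -0.03] top z 0.084
scene gallipot [([0.5139, -0.1629, -0.0018], 0.89)]
scene tape_roll [([0.461, -0.0091, -0.0027], 0.88)]
scene sample_pot [([0.5157, 0.1622, -0.003], 0.92)]
scene large_jar [([0.6396, 0.1085, -0.0018], 0.64)]
scene small_jar [([0.6059, 0.2588, -0.0005], 0.57)]
top 631 centre [0.5998 0.259 ] [0.082 0.083] tilt [0.06 0.07] top z 0.074
top 260 centre [0.6752 0.1033] [0.033 0.09 ] tilt [-4.42  0.11] top z 0.0861
top gallipot [([0.5076, -0.1617, 0.0024], 0.57)]
top tape_roll [([0.4603, -0.0068, 0.0019], 0.71)]
top sample_pot [([0.6023, 0.2552, 0.0012], 0.57)]
top large_jar [([0.5076, -0.1611, 0.0033], 0.43)]
top small_jar [([0.6015, 0.2565, 0.0021], 0.72)]
45.55 [0.48197912 0.01987968 0.30073648]
```

View pics/s23.png

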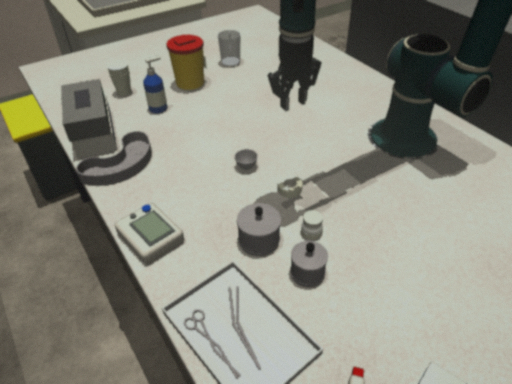

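View pics/t23.png

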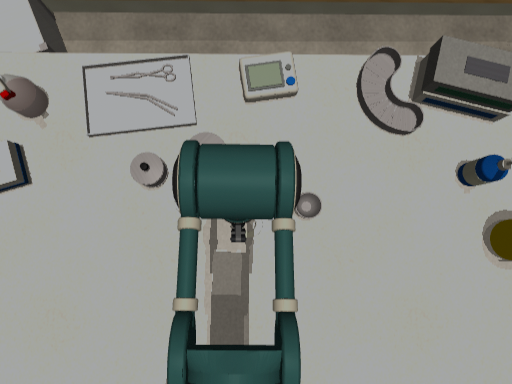

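The scene view shows both jars lidded, at (258,228) and (309,262), with the bystanders in place and the gripper clear. In the top view the arm hides the large jar. Handing in.

```bash
python3 -c "
from workcell import bot
print(bot.finish_job())"
```

```text
the job is handed in; nothing more can be done
None
```

Both jars are reassembled where they stood, and I handed the job in at about 46 s. I did it in the order asked: large basket, small basket, large lid, small lid. I lowered each piece in sub-millimetre to 1 mm steps until the wrist force showed light contact, then released it.

**Baskets:** The wrist camera put the grip tops at about 65 to 67 mm and 56.5 mm above the table, against 65 and 55 mm expected. Both were in contact with the jar floor at release.

**Lids:** Both are within about 0.2° of level. Their tops stand 70 mm and 60 mm higher than they did on the table, which is the seated height. Each is within about 1 mm of its jar's centre.

**Bystanders:** The gallipot and the tape roll are where they were, to within the detector's few millimetres. The sample pot is too, but only by the scene camera.

**Checks that disagreed:**
- **Top camera, last view:** the arm hid the large jar and the sample pot. Its readings there were false: a 4.4° lid tilt, and wrong positions for the large jar and the sample pot.
- **Wrist camera, last view:** its reading of the large lid (0.85°) was also partly hidden. The scene camera and the earlier clear wrist view both show that lid level.
- **Camera offset:** the top and scene cameras differed by about 4 mm in x throughout, so I placed everything by the wrist camera.

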